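# Secure the covers and lift the wheel-lock caddy

## Task

Both yellow lug nut covers on the grey caddy have worked loose: while it stands on the shelf, press each one fully home on its stud. Then lift the caddy by its handle, level all the way, with the wheel locks and key staying in their pockets, to a good 12 cm (not above 25 cm) clear of the shelf. Finish while holding it there level and still in the gripper, and leave everything else on the shelf undisturbed.

Things in the scene. Friction and masses are not known exactly. Their poses are not given: they have to be found in the camera images.
- caddy: Open grey plastic caddy standing loose on the shelf, 120 mm (its x) by 250 mm (its y), walls 34 mm high; about 0.65 kg loaded. Origin: centre of its underside; z up. It has a carrying handle in the middle, four 39 x 40 mm pockets centred at x = +-36, y = +-50 mm holding three chrome wheel locks and their key, and a lug nut cover on a stud near each end at x = 0, y = +-98 mm.
- caddy_handle (a point): Centre of the black grip bar of the caddy's handle, 109 mm above the caddy's underside and midway along it. The bar is 18 mm thick (caddy x), 76 mm long (caddy y), 26 mm high, on a 13 mm thick, 44 mm long mast, with free space on both sides. Axes as the caddy's.
- cover_a (a joint): Yellow plastic lug nut cover at the caddy's +y end: cylinder 31 mm across with a 38 mm flange at its foot, 40 mm tall, gripped by an upright steel stud. Value: how far it stands up from fully home, m; 0 = home (flange on the plinth), up to 0.020. It moves straight along the caddy's z, stays where left, and takes about 5 N to push; it cannot come off. It starts 8 to 17 mm up.
- cover_a_top (a point): Centre of the flat top of cover_a, moving with it; 68 mm above the caddy's underside when fully home.
- cover_b (a joint): Yellow plastic lug nut cover at the caddy's -y end: cylinder 31 mm across with a 38 mm flange at its foot, 40 mm tall, gripped by an upright steel stud. Values and behaviour as cover_a.
- cover_b_top (a point): Centre of the flat top of cover_b, moving with it; 68 mm above the caddy's underside when fully home.
- lock_1_mid (a point): Centre (half-way up) of a chrome wheel lock standing loose in one of the caddy's pockets, 25 mm across, 42 mm tall.
- lock_2_mid (a point): Centre (half-way up) of a chrome wheel lock standing loose in one of the caddy's pockets, 25 mm across, 42 mm tall.
- lock_3_mid (a point): Centre (half-way up) of a chrome wheel lock standing loose in one of the caddy's pockets, 25 mm across, 42 mm tall.
- key_mid (a point): Centre (half-way up) of the wheel lock key, a dark steel and brass socket, 27 mm across, 42 mm tall, standing loose in one of the caddy's pockets.
- brush: Bystander: hub brush with aluminium handle lying on the shelf, 225 mm long along its x, 28 mm high; origin on its axis at the shelf, 90 mm from the free end of the handle.
- gauge: Bystander: red tyre pressure gauge lying on the shelf, 126 mm long along its x, 16 mm high; origin under its body's middle.
- spare_cover: Bystander: spare yellow lug nut cover standing on the shelf, 38 mm across, 40 mm tall; origin under its centre. Not part of the caddy.
- tin: Bystander: grease tin, 72 mm across, 85 mm tall; origin under its centre.
- socket: Bystander: steel socket standing on end, 28 mm across, 50 mm tall; origin under its centre.

How it is judged (in metres and radians):
On the way:
1. both covers pressed fully home (within 2.5 mm) while the caddy stands on the shelf (value of joint each of cover_a, cover_b below 0.0025 m and height (world z) of caddy_handle below 0.116 m), for 0.2 s.
At the end, for the whole second after the job is handed in: The gripper holds the caddy (finger force over 3 N) with its underside 100 to 280 mm above the shelf, tilted less than 0.12 rad, moving slower than 20 mm/s and 0.15 rad/s; both covers within 2.5 mm of home; locks and key still down in their pockets (value of joint each of cover_a, cover_b below 0.0025 m and height (world z) of caddy_handle between 0.209 and 0.389 m and angle between caddy's own z axis and vertical below 0.12 rad and linear speed of caddy below 0.02 m/s and angular speed of caddy below 0.15 rad/s and contact force between the fingers and caddy above 3 N and z of lock_1_mid in the frame of caddy between 0.01 and 0.04 m and x of lock_1_mid in the frame of caddy between -0.056 and 0.056 m and y of lock_1_mid in the frame of caddy between -0.072 and 0.072 m and z of lock_2_mid in the frame of caddy between 0.01 and 0.04 m and x of lock_2_mid in the frame of caddy between -0.056 and 0.056 m and y of lock_2_mid in the frame of caddy between -0.072 and 0.072 m and z of lock_3_mid in the frame of caddy between 0.01 and 0.04 m and x of lock_3_mid in the frame of caddy between -0.056 and 0.056 m and y of lock_3_mid in the frame of caddy between -0.072 and 0.072 m and z of key_mid in the frame of caddy between 0.01 and 0.04 m and x of key_mid in the frame of caddy between -0.056 and 0.056 m and y of key_mid in the frame of caddy between -0.072 and 0.072 m); the arm keeps its last pose, push and grip.
It fails at once if the caddy is tipped more than 0.2 rad (angle between caddy's own z axis and vertical above 0.2 rad).
It fails at once if a bystander (brush, gauge, spare cover, tin or socket) is moved more than 20 mm (distance of any of brush, spare_cover, tin, socket, gauge from where it was at the start of the episode above 0.02 m).
It also fails if it takes over 48 s, if anything falls off the work surface, if the arm or the gripper's body presses on something with over 40 N, if the wrist force passes 120 N, or if a joint passes its speed limit or range.

## Robot

A 7-joint arm with a two-finger parallel gripper is mounted at the origin on the work surface. World frame = base frame: x ahead of the robot, y to its left, z up, the work surface at z = 0. Lengths are in mm, angles in rad, forces in N, time in s.
With the tool pointing down it reaches from about 425 to 875 mm from the base axis. Payload 8.4 kg.
Tool frame: the origin (TCP) lies midway between the tips of the shut fingers; the grasp point (between the pads) lies 19 mm behind it (manip.tcp_to_grasp is the distance from the TCP to the grasp point, in mm); z points along the fingers, y is the line along which they close (so a half turn about z gives the same grasp; the last joint's range is limited). The gripper opens to 85 mm and grips with 20 to 120 N. Pads are 22 mm wide; open, the fingers measure 114 mm over their backs; the gripper's body (76 mm by 85 mm) begins 54 mm behind the grasp point. The pads swing forward as they close: fully open they stand 13 mm farther back than shut.
Start: joints at [-1.318, 0.333, 0.04, 1.465, -0.013, 1.343, -0.059], TCP at [223.982, 610.161, 231.308] pointing down, gripper open.
Joint ranges: [-2.58, 2.58], [-0.38, 2.09], [-1.3, 1.39], [0.25, 2.4], [-1.5, 4.64], [0.08, 2.09], [-2.65, 2.65]. Speed limits (rad/s): [2.22, 2.22, 2.79, 2.79, 3.14, 3.14, 3.14].

## Interface

Orientations are given as [roll, pitch, yaw] about the fixed x, y, z axes, in that order (R = Rz(yaw) Ry(pitch) Rx(roll)).
In Python, from rig import state, cams, ticket, manip gives the robot as it stands.
- The arm moves only by the tool play_rows, never from a script. Its argument "targets" is a list of rows, each a list of 3 entries, a list of its own where there are three numbers: the shift along the tool's x, y, z in m, then the turn about the tool's z in units of 5 degrees (1.0 is 5 degrees), then the finger opening in m, from 0 to 0.0854. A call has 1 to 12 rows; each row shifts and turns the commanded pose from where the row before left it, along the tool's axes as they then stand; what a row does not reach is not made up. A row lasts 1/8 s, in which the tool goes at most 62.5 mm and 10.7 degrees, less where a joint would pass 70% of its speed; a pose out of reach is approached as far as the arm can. A call is refused whole if a number of a shift passes 0.0625 or a number of a turn 1, either way. A call with a gripper value outside its range is refused whole. The fingers move at their own pace and stop on an object; "newtons" is the grip in N (left out, the last holds). Time passes only in rows, so rows that do not move let the fingers close. It gives the time, the measured TCP pose, the force, the opening and the grip force at its end, in the units of the state.
- state(): the state, without advancing time (a new reading comes with each control period).
- cams.read_camera(name): name is "scene" or "top"; returns a dict with "frame" (384x512x3 uint8, blue, green, red), "fx", "fy", "cx", "cy" (pixels), "T" (4x4, takes a point from camera to world coordinates). Camera axes: x right, y up, looking along -z (the intrinsics and any distortion apply to the point x, -y, -z); pixel columns grow to the right and rows downward; lengths in mm; the calibration is good to about 2 mm. A picture is of the moment at which its call begins. There is no depth.
- ticket.sign_off(): hands the job in; it is judged then, once.
The state is a dict: "clock": time; "joint_positions": joint angles; "joint_vel": joint speeds; "tau": joint torques, N m; "tcp_pos": TCP position; "ee_rot": TCP orientation; "force": force on the tool from outside, world axes, zero at the start; "ft_torque": the same for the moment, N m; "opening": opening from 0.0 (shut) to 1.0 (fully open); "gripper_force": force on a finger pad.
Only numpy, scipy, OpenCV 4.12 (cv2) and the standard library are available. Lean on these libraries where they do the work, as an engineer would, in place of code of your own. Each camera call takes 0.05 s, during which the arm holds its last target. There are 200 camera calls.

## Working session

There is one attempt and no reset: what is moved stays moved. The work goes in short steps, Python scripts to look and compute and a tool call to move; the robot and the scene stay as the last step left them, time stands still between calls to the robot, and variables do not carry over. Pictures are saved under pics/ and viewed, at most 10 in all, crops included, and the job is handed in when it is done.

Besides the shell and the picture viewer there is one more tool, called after "Call:" as name(argument=value, ...) on one line, values as JSON. play_rows: Moves the arm, as the interface text tells. Its arguments: {"type":"object","properties":{"targets":{"type":"array","items":{"type":"array"}},"newtons":{"type":"number"}},"required":["targets"]}

```bash
mkdir -p pics; python3 - <<'E'
from rig import state,cams,manip
import cv2,numpy as np
s=state();print({k:np.round(v,3) for k,v in s.items()}, manip.tcp_to_grasp)
for n in("scene","top"):
    d=cams.read_camera(n);cv2.imwrite(f"pics/{n}0.png",d["frame"]);print(n,d["fx"],d["fy"],d["cx"],d["cy"],np.round(d["T"],4).tolist(),[k for k in d])
E
```

```text
{'clock': np.float64(0.0), 'joint_positions': array([-1.318,  0.334,  0.04 ,  1.466, -0.013,  1.343, -0.059]), 'joint_vel': array([ 0.001, -0.001, -0.   ,  0.001, -0.001,  0.   ,  0.001]), 'tau': array([-0.0000e+00, -6.5855e+01,  1.3650e+00, -4.0557e+01,  1.7000e-02,
        1.3000e-02,  0.0000e+00]), 'tcp_pos': array([223.856, 609.75 , 230.426]), 'ee_rot': array([-3.14,  0.  ,  2.79]), 'force': array([0.066, 0.273, 0.548]), 'ft_torque': array([-0.026, -0.033, -0.017]), 'gripper_force': np.float64(0.0), 'opening': np.float64(1.0)} 18.700000000000003
scene 459.1911271639875 459.1911271639875 251.24708227641193 191.79072387727655 [[-0.3685, -0.7657, 0.5272, 1248.4125], [0.9296, -0.307, 0.2039, 284.0461], [0.0057, 0.5652, 0.8249, 1256.3874], [0.0, 0.0, 0.0, 1.0]] ['frame', 'fx', 'fy', 'cx', 'cy', 'T']
top 398.12060454330145 398.12060454330145 253.06280766494504 200.2906353792605 [[0.0114, 0.9979, -0.0637, 419.8277], [-0.9996, 0.013, 0.0238, 25.1777], [0.0246, 0.0634, 0.9977, 1535.9726], [0.0, 0.0, 0.0, 1.0]] ['frame', 'fx', 'fy', 'cx', 'cy', 'T']
```

View pics/scene0.png

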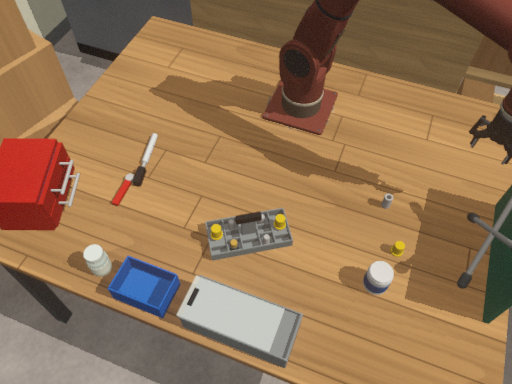

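View pics/top0.png

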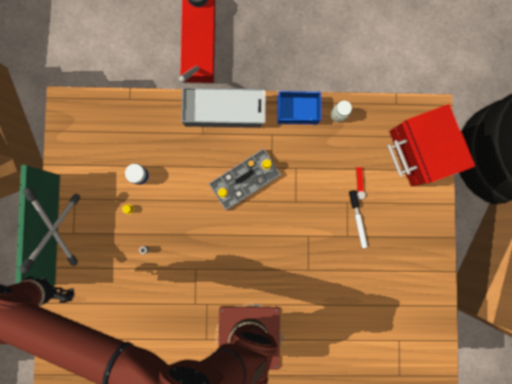

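The scene view shows the caddy at about (248,233), with yellow covers at (216,232) and (280,222) and a black bar at (248,217). In the top view the covers are at (223,192) and (267,163), and the bar is at about (245,178). The bystanders are well away from the caddy.

```bash
cat > h.py <<'E'
import cv2,numpy as np
from rig import state,cams
def ray(d,uv):
    v=np.array([(uv[0]-d["cx"])/d["fx"],-(uv[1]-d["cy"])/d["fy"],-1.]);v=d["T"][:3,:3]@v
    return d["T"][:3,3],v/np.linalg.norm(v)
def onz(d,uv,z):
    o,v=ray(d,uv);return o+v*(z-o[2])/v[2]
def tri(ds,uvs):
    A=0;b=0;L=[ray(d,u) for d,u in zip(ds,uvs)]
    for o,v in L:
        P=np.eye(3)-np.outer(v,v);A=A+P;b=b+P@o
    p=np.linalg.solve(A,b);return p,[np.linalg.norm(np.cross(p-o,v)) for o,v in L]
def blobs(d,lo,hi,roi,amin=15):
    x0,y0,x1,y1=roi;m=cv2.inRange(cv2.cvtColor(d["frame"],cv2.COLOR_BGR2HSV)[y0:y1,x0:x1],lo,hi)
    n,l,st,c=cv2.connectedComponentsWithStats(m)
    return [(c[i]+[x0,y0],st[i].tolist()) for i in range(1,n) if st[i,4]>=amin]
Y=((24,180,90),(34,255,255))
E
python3 - <<'E'
from h import *
S=cams.read_camera("scene");T=cams.read_camera("top")
ys=blobs(S,*Y,(195,200,300,265));yt=blobs(T,*Y,(200,140,290,215))
print(ys,yt)
K=((0,0,0),(180,255,50))
print(blobs(S,*K,(225,205,270,228),8),blobs(T,*K,(225,160,265,195),8))
for d,l in((S,ys),(T,yt)):
    for c,_ in l: print(onz(d,c,65).round(1), d["frame"][int(c[1]),int(c[0])])
crop=np.hstack([cv2.resize(S["frame"][195:265,195:305],None,fx=3.6,fy=3.6,interpolation=0),cv2.resize(T["frame"][143:213,193:303],None,fx=3.6,fy=3.6,interpolation=0)])
cv2.imwrite("pics/crop.png",crop)
E
```

```text
[(array([280.4 , 220.57]), [80, 14, 11, 16, 100]), (array([216.37719298, 231.11403509]), [16, 24, 11, 16, 114])] [(array([266.16981132, 163.62264151]), [62, 20, 9, 8, 53]), (array([221.75925926, 192.40740741]), [18, 49, 9, 8, 54])]
[] [(array([244.61728395, 176.38271605]), [11, 10, 18, 13, 81])]
[552.2 110.   65. ] [ 37 192 223]
[657.2 -54.4  65. ] [ 39 194 223]
[651.4 -57.2  65. ] [  0 209 238]
[541.5 106.3  65. ] [  0 210 238]
```

View pics/crop.png

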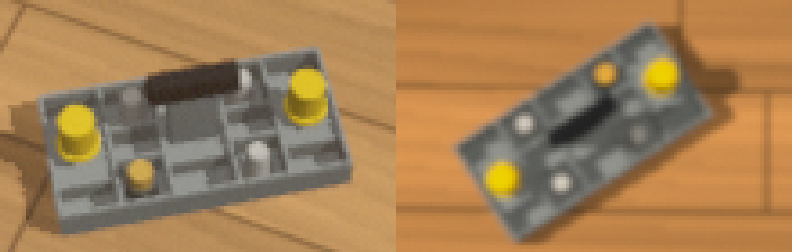

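The crop shows both covers in each view, plus the bar (crop centre about (192,81) in the scene view, i.e. pixel (248.4,217.5)). Next I triangulate these points.

```bash
python3 - <<'E'
from h import *
S=cams.read_camera("scene");T=cams.read_camera("top")
m=[]
for n,a,b in(("L",(280.4,220.57),(221.76,192.41)),("R",(216.38,231.11),(266.17,163.62)),("bar",(248.4,217.5),(244.6,176.4))):
    p,e=tri([S,T],[a,b]);m.append(p);print(n,p.round(1),np.round(e,1))
d=m[0]-m[1];print("dist",np.linalg.norm(d[:2]),"mid",(m[0]+m[1])/2,"ang",np.arctan2(d[1],d[0]))
print("bar@109",onz(T,(244.6,176.4),109),onz(S,(248.4,217.5),109))
s=state();print(s["tcp_pos"],s["ee_rot"])
E
```

```text
L [542.8 107.4  48.8] [0.2 0.2]
R [652.7 -57.4  55.8] [0.4 0.4]
bar [597.8  23.4  99.7] [0.8 0.8]
dist 198.07789734267834 mid [597.75228652  25.01972492  52.33471027] ang 2.159165237389618
bar@109 [596.86105246  22.65812971 109.        ] [602.78161517  26.20521237 109.        ]
[223.90470759 610.04165699 231.00104933] [-3.14102193e+00 -2.21025774e-05  2.78979950e+00]
```

Call:
play_rows(targets=[[[0, 0, 0], 0.9, 0], [[0, 0, 0], 0.9, 0], [[0, 0, 0], 0.9, 0], [[0, 0, 0], 0.9, 0], [[0, 0, 0], 0.9, 0], [[0, 0, 0], 0.9, 0], [[0, 0, 0], 0.9, 0], [[0, 0, 0], 0.9, 0], [[0, 0, 0], 0, 0]], newtons=60)

```text
clock: 1.42
tcp_pos: [223.9, 610.1, 231.2]
ee_rot: [-3.141, 0.0, 2.162]
force: [0.7, 1.0, 0.1]
opening: -0.0
gripper_force: 0.0
```

Call:
play_rows(targets=[[[-0.03, -0.001, 0], 0, 0], [[-0.05, -0.001, 0], 0, 0], [[-0.055, -0.001, 0], 0, 0], [[-0.055, -0.001, 0], 0, 0], [[-0.055, -0.001, 0], 0, 0], [[-0.055, -0.001, 0], 0, 0], [[-0.055, -0.001, 0.01], 0, 0], [[-0.055, -0.001, 0.02], 0, 0], [[-0.055, -0.002, 0.03], 0, 0], [[-0.055, -0.002, 0.03], 0, 0], [[-0.05, -0.002, 0.02], 0, 0], [[-0.025, -0.001, 0], 0, 0]])

```text
clock: 2.92
tcp_pos: [542.8, 104.5, 120.0]
ee_rot: [-3.139, 0.001, 2.16]
force: [-0.7, 0.7, -0.4]
opening: 0.003
gripper_force: 0.0
```

Call:
play_rows(targets=[[[0, 0, 0], 0, 0], [[0, 0, 0], 0, 0]])

```text
clock: 3.18
tcp_pos: [542.4, 108.8, 121.6]
ee_rot: [3.141, -0.0, 2.163]
force: [0.0, -0.2, -0.2]
opening: 0.0
gripper_force: 0.0
```

Call:
play_rows(targets=[[[-0.001, 0, 0.015], 0, 0], [[0, 0, 0.015], 0, 0], [[0, 0, 0.006], 0, 0], [[0, 0, 0.004], 0, 0], [[0, 0, 0.004], 0, 0], [[0, 0, 0.003], 0, 0], [[0, 0, 0.003], 0, 0]])

```text
clock: 4.05
tcp_pos: [543.5, 107.1, 71.8]
ee_rot: [3.141, -0.0, 2.161]
force: [-2.2, -0.6, 5.3]
opening: -0.002
gripper_force: 2.5
```

```bash
python3 - <<'E'
from h import *
S=cams.read_camera("scene");T=cams.read_camera("top")
crop=np.hstack([cv2.resize(S["frame"][175:265,195:305],None,fx=3.6,fy=3.6,interpolation=0),cv2.resize(T["frame"][133:223,193:303],None,fx=3.6,fy=3.6,interpolation=0)])
cv2.imwrite("pics/crop2.png",crop)
s=state();print(s["tcp_pos"],s["force"])
E
```

```text
[543.41262637 107.06935881  71.51781193] [ 0.06845572  0.34648975 -0.19415673]
```

View pics/crop2.png

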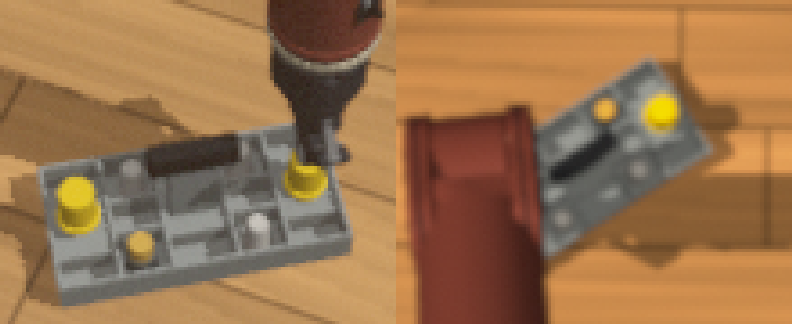

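The closed fingertips are on the cover (crop (318,155)), and the contact force matches about 5 N. I'll keep pressing.

Call:
play_rows(targets=[[[0, 0, 0.002], 0, 0], [[0, 0, 0.001], 0, 0], [[0, 0, 0.001], 0, 0]])

```text
clock: 4.53
tcp_pos: [543.6, 107.1, 68.0]
ee_rot: [3.141, 0.0, 2.161]
force: [-5.0, -1.3, 16.5]
opening: 0.001
gripper_force: 8.4
```

Call:
play_rows(targets=[[[0, 0, 0.001], 0, 0], [[0, 0, 0.001], 0, 0]])

```text
clock: 4.78
tcp_pos: [543.9, 107.2, 67.8]
ee_rot: [3.14, -0.001, 2.161]
force: [-12.8, -2.9, 37.5]
opening: -0.004
gripper_force: 18.6
```

Call:
play_rows(targets=[[[0, 0, -0.015], 0, 0], [[0, 0, -0.035], 0, 0], [[0, 0, -0.034], 0, 0], [[-0.03, 0, 0], 0, 0], [[-0.045, 0, 0], 0, 0], [[-0.045, 0, 0], 0, 0], [[-0.045, -0.001, 0], 0, 0], [[-0.032, 0, 0], 0, 0], [[0, 0, 0.02], 0, 0], [[0, 0, 0.02], 0, 0], [[0, 0, 0], 0, 0]])

```text
clock: 6.15
tcp_pos: [650.3, -55.3, 106.8]
ee_rot: [-3.138, -0.003, 2.163]
force: [0.5, -0.7, 0.5]
opening: -0.001
gripper_force: 0.0
```

Call:
play_rows(targets=[[[-0.002, 0.001, 0.008], 0, 0], [[0, 0, 0.008], 0, 0], [[0, 0, 0.006], 0, 0], [[0, 0, 0.004], 0, 0], [[0, 0, 0.004], 0, 0], [[0, 0, 0.003], 0, 0], [[0, 0, 0.003], 0, 0]])

```text
clock: 7.02
tcp_pos: [654.1, -58.2, 73.8]
ee_rot: [3.141, -0.0, 2.161]
force: [-3.5, 0.3, 5.6]
opening: -0.001
gripper_force: 2.5
```

Call:
play_rows(targets=[[[0, 0, 0.001], 0, 0], [[0, 0, 0.001], 0, 0], [[0, 0, 0], 0, 0]])

```text
clock: 7.4
tcp_pos: [654.1, -58.2, 71.5]
ee_rot: [-3.142, -0.0, 2.161]
force: [-2.7, 0.6, 3.1]
opening: 0.007
gripper_force: 2.0
```

Call:
play_rows(targets=[[[0, 0, 0.001], 0, 0], [[0, 0, 0.001], 0, 0], [[0, 0, 0.001], 0, 0]])

```text
clock: 7.78
tcp_pos: [654.1, -58.2, 68.4]
ee_rot: [-3.142, -0.0, 2.161]
force: [-2.2, 2.0, 4.5]
opening: 0.001
gripper_force: 2.5
```

Call:
play_rows(targets=[[[0, 0, 0.001], 0, 0], [[0, 0, 0.001], 0, 0]])

```text
clock: 8.02
tcp_pos: [654.4, -58.2, 68.0]
ee_rot: [3.141, -0.0, 2.161]
force: [-10.1, 1.7, 23.3]
opening: -0.002
gripper_force: 11.8
```

Call:
play_rows(targets=[[[0, 0, -0.015], 0, 0], [[0, 0, -0.045], 0, 0], [[0, 0, -0.045], 0, 0], [[0.02, 0, 0], 0, 0.085], [[0.04, 0, 0], 0, 0.085], [[0.03, 0, 0], 0, 0.085], [[0.01, -0.001, 0], 0, 0.085], [[0, 0, 0], 0, 0.085], [[0, 0, 0], 0, 0.085]])

```text
clock: 9.15
tcp_pos: [598.0, 23.0, 171.4]
ee_rot: [-3.141, 0.001, 2.16]
force: [-0.3, -0.3, 0.5]
opening: 0.992
gripper_force: 0.0
```

```bash
python3 - <<'E'
from h import *
S=cams.read_camera("scene");T=cams.read_camera("top")
for n,d,r in(("S",S,(195,200,300,265)),("T",T,(200,140,290,215))):
    for c,st in blobs(d,*Y,r): print(n,c,st,onz(d,c,48).round(1))
crop=np.hstack([cv2.resize(S["frame"][175:265,195:305],None,fx=3.6,fy=3.6,interpolation=0),cv2.resize(T["frame"][133:223,193:303],None,fx=3.6,fy=3.6,interpolation=0)])
cv2.imwrite("pics/crop3.png",crop)
s=state();print(s["tcp_pos"],s["ee_rot"],s["opening"])
E
```

```text
S [279.88785047 222.38317757] [79, 16, 11, 15, 107] [548.9 108.2  48. ]
S [216.76190476 233.78095238] [17, 27, 10, 15, 105] [656.7 -54.4  48. ]
T [266.86206897 164.        ] [65, 21, 5, 8, 29] [652.7 -60.8  48. ]
T [221.05555556 192.58333333] [18, 49, 6, 8, 36] [542.2 109.9  48. ]
[597.96742447  22.97716182 171.38417815] [-3.14130811e+00  6.61056247e-04  2.15974761e+00] 0.9982791784695575
```

View pics/crop3.png

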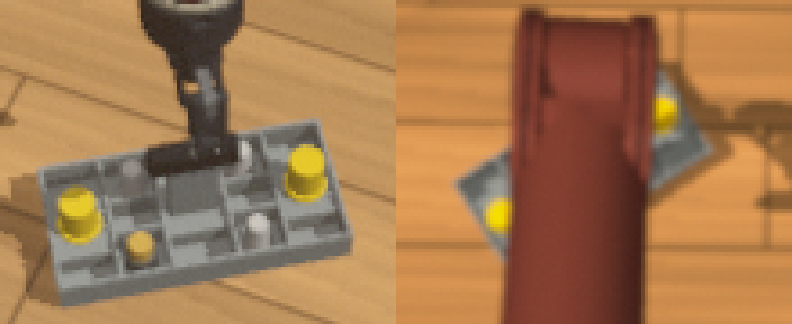

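Both covers are seated (scene rows dropped by 1.8 and 2.7 px, flanges on the plinths). The open fingers sit above the black bar. Next I descend and grip.

Call:
play_rows(targets=[[[0.001, 0.001, 0.02], 0, 0.085], [[0, 0, 0.025], 0, 0.085], [[0, 0, 0.02], 0, 0.085], [[0, 0, 0.012], 0, 0.085], [[0, 0, 0.005], 0, 0.085], [[0, 0, 0], 0, 0.085], [[0, 0, 0], 0, 0.04], [[0, 0, 0], 0, 0.03], [[0, 0, 0], 0, 0.02], [[0, 0, 0], 0, 0.01], [[0, 0, 0], 0, 0], [[0, 0, 0], 0, 0]], newtons=80)

```text
clock: 10.75
tcp_pos: [598.1, 25.7, 89.9]
ee_rot: [3.141, 0.0, 2.161]
force: [-1.3, 0.4, 5.8]
opening: 0.195
gripper_force: 79.5
```

Call:
play_rows(targets=[[[0, 0, 0], 0, 0], [[0, 0, 0], 0, 0], [[0, 0, 0], 0, 0], [[0, 0, 0], 0, 0]])

```text
clock: 11.25
tcp_pos: [598.1, 25.7, 89.9]
ee_rot: [3.141, 0.0, 2.162]
force: [-0.1, -0.4, 5.0]
opening: 0.195
gripper_force: 79.6
```

Call:
play_rows(targets=[[[0, 0, -0.001], 0, 0], [[0, 0, -0.003], 0, 0], [[0, 0, -0.005], 0, 0], [[0, 0, -0.006], 0, 0], [[0, 0, -0.006], 0, 0], [[0, 0, -0.006], 0, 0], [[0, 0, -0.006], 0, 0], [[0, 0, -0.004], 0, 0], [[0, 0, -0.002], 0, 0], [[0, 0, 0], 0, 0]])

```text
clock: 12.5
tcp_pos: [597.8, 25.7, 128.5]
ee_rot: [3.142, 0.0, 2.162]
force: [0.1, -1.0, -6.2]
opening: 0.199
gripper_force: 78.2
```

```bash
python3 - <<'E'
from h import *
S=cams.read_camera("scene")
cv2.imwrite("pics/crop4.png",cv2.resize(S["frame"][145:265,185:315],None,fx=4,fy=4,interpolation=0))
s=state();print(s["tcp_pos"],s["ee_rot"],s["force"],s["ft_torque"])
E
```

```text
[597.76919388  25.64753009 128.40028275] [-3.14142847e+00 -5.77320479e-05  2.16143218e+00] [ 0.08950763  0.01518293 -6.27054582] [-0.01004467  0.02167032  0.05018892]
```

View pics/crop4.png

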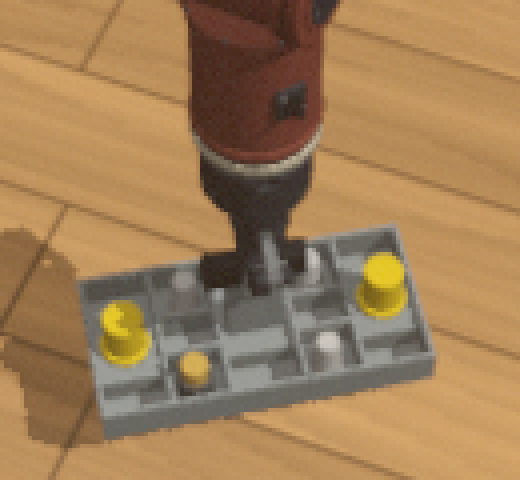

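The caddy hangs level and carries its full weight (6.3 N), with the locks and key in their pockets and the covers at crop (125,333) and (382,283). I continue the lift.

Call:
play_rows(targets=[[[0, 0, -0.003], 0, 0], [[0, 0, -0.006], 0, 0], [[0, 0, -0.01], 0, 0], [[0, 0, -0.012], 0, 0], [[0, 0, -0.014], 0, 0], [[0, 0, -0.014], 0, 0], [[0, 0, -0.014], 0, 0], [[0, 0, -0.014], 0, 0], [[0, 0, -0.012], 0, 0], [[0, 0, -0.01], 0, 0], [[0, 0, -0.006], 0, 0], [[0, 0, -0.003], 0, 0]])

```text
clock: 14.05
tcp_pos: [597.8, 25.6, 246.7]
ee_rot: [-3.141, 0.0, 2.161]
force: [-0.7, -0.3, -5.7]
opening: 0.195
gripper_force: 78.2
```

Call:
play_rows(targets=[[[0, 0, 0], 0, 0], [[0, 0, 0], 0, 0], [[0, 0, 0], 0, 0], [[0, 0, 0], 0, 0], [[0, 0, 0], 0, 0], [[0, 0, 0], 0, 0], [[0, 0, 0], 0, 0], [[0, 0, 0], 0, 0]])

```text
clock: 15.05
tcp_pos: [597.9, 25.7, 246.5]
ee_rot: [-3.142, 0.0, 2.161]
force: [-0.0, 0.2, -5.8]
opening: 0.2
gripper_force: 78.2
```

```bash
python3 - <<'E'
from h import *
S=cams.read_camera("scene")
cv2.imwrite("pics/crop5.png",cv2.resize(S["frame"][125:265,185:325],None,fx=4,fy=4,interpolation=0))
s=state();print(s["tcp_pos"],s["ee_rot"],s["force"],s["gripper_force"],np.abs(s["joint_vel"]).max())
E
```

```text
[597.84851187  25.69285865 246.50959163] [-3.14159231e+00  1.29606483e-06  2.16150188e+00] [ 3.85968876e-03  3.58542958e-01 -6.19797609e+00] 78.22376489639282 0.001973730317375839
```

View pics/crop5.png

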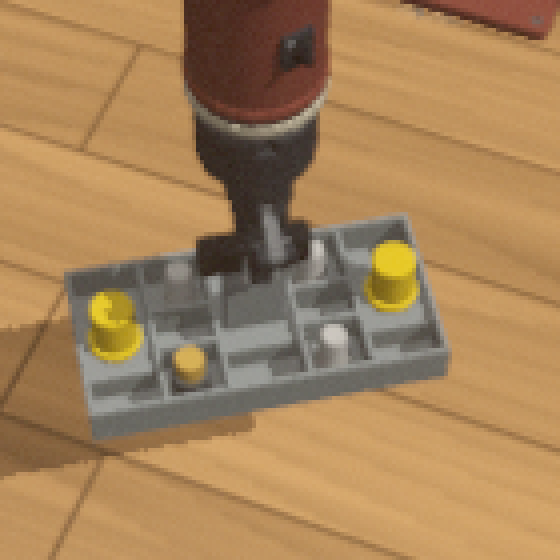

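The caddy is held level and still about 157 mm above the shelf, with the covers at crop (115,325) and (393,275) seated and all four parts in their pockets.

```bash
python3 -c "
from rig import ticket;print(ticket.sign_off())"
```

```text
the job is handed in; nothing more can be done
None
```

Job handed in: both covers are pressed home, and the gripper holds the caddy level and still about 157 mm above the shelf, locks and key in their pockets; the arm touched none of the other items, and no verdict came back at sign-off.

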